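# Pin the swing-out tool arm into its hinge bracket

### The job

Take the headed steel hinge pin out of its storage block and thread it straight down through the upper ear, the loose swing-arm eye and the lower ear of the hinge bracket, until its collar rests on the upper ear; then let go. The exact place of the holes has to be felt out, so go gently: never press the pin on the bracket harder than about 25 newtons, do not drop it, and leave the canister, driftwood, tweezer and airstone where they are.

Things in the scene. Friction and masses are not known exactly. Their poses are not given: they have to be found in the camera images.
- bracket: Aluminium hinge bracket fixed to the shelf; origin on the shelf under the middle of the hole's slot, z up. Foot plate 8 mm thick. A column with two horizontal ears is clamped on it in a slot along the bracket's y: both holes lie together at x = 0 and an unmeasured y from -14 to +14 mm. The clamp gives only above 80 N. Back plate at x = -50 to -38 mm, no higher than the upper ear.
- upper_ear (a point): Point of the bracket (x = y = 0) at the height of the upper ear's top face, 112 mm above the shelf. The ear is 12 mm thick, spans x = -38 to +18 mm and 60 mm in y centred on its hole, and has a vertical round hole of 13.5 mm diameter (1 mm chamfer), up to 14 mm from this point along y, unmeasured. Nothing stands above it. The lower ear is alike, straight below.
- mid_eye (a point): Point of the bracket (x = y = 0) at the height of the top of the loose steel swing-arm eye between the ears, 78 mm above the shelf; 16 mm thick, hole 14.5 mm (1.5 mm chamfer). The eye is up to 2.5 mm off the ears' axis along x, unmeasured; it slides freely (about 1 N), so the pin's tapered tip pushes it into line. The 14 mm wide arm reaches to x = 98 mm.
- lower_ear (a point): Point of the bracket (x = y = 0) at the height of the lower ear's top face, 45 mm above the shelf; this ear has the same 12 mm thickness and the same hole as the upper ear, exactly below it.
- holder: Grey plastic storage block fixed to the shelf, 70 x 70 x 50 mm high; origin at the centre of its underside. The pin stands loosely in its central vertical hole (13.4 mm diameter, floor 5 mm above the shelf).
- pin_grip (a point): Centre of the pin's flat head, a steel tab 26 mm long (its x) by 14 mm thick (its y) by 38 mm high (its z); grip it across the 14 mm thickness. The head spans 19 mm above and below this point; right below it is the round collar, 26 mm diameter, 4 mm thick, whose underside is 23 mm below this point; its z axis is the pin's axis, pointing up. The pin weighs about 180 g.
- pin_tip (a point): Lower end of the pin, on its axis, 123 mm below the head's centre. The shaft is a plain 12 mm diameter round steel rod, 100 mm long from tip to collar; its last 4 mm taper to 9 mm diameter. With the collar on the upper ear the tip is 12 mm above the shelf.
- canister: Bystander: yellow plastic food canister with screw lid, 74 mm diameter, 95 mm high; origin at the centre of its underside.
- driftwood: Bystander: brown ceramic driftwood replica, about 125 x 60 x 70 mm high; origin at the centre of its underside.
- tweezer: Bystander: chrome steel tweezer lying along its x axis, 150 mm long, 5 mm thick; origin at the centre of its underside.
- airstone: Bystander: round black airstone, 44 mm diameter, 26 mm high with its nipple; origin at the centre of its underside.
There are look-alikes about, which are no part of the job. There is more than one size of the part that bears pin_grip; the job needs the middle-sized.

How it is judged (in metres and radians):
On the way, in this order (a step that is already met when the one before it is completed fails the run):
1. the pin's tip is inside the upper ear's hole (z of pin_tip in the frame of bracket between 0.075 and 0.106 m and x of pin_tip in the frame of bracket between -0.006 and 0.006 m and y of pin_tip in the frame of bracket between -0.018 and 0.018 m), for 0.1 s.
2. the pin has passed on through the swing arm's eye (z of pin_tip in the frame of bracket below 0.06 m and x of pin_tip in the frame of bracket between -0.006 and 0.006 m and y of pin_tip in the frame of bracket between -0.018 and 0.018 m), for 0.1 s.
At the end, for the whole second after the job is handed in: The pin stands through both ears and the swing-arm eye with its collar on the upper ear (within 2.5 mm), upright within 0.06 rad, released and at rest (z of pin_tip in the frame of bracket between 0.008 and 0.0145 m and x of pin_tip in the frame of bracket between -0.005 and 0.005 m and y of pin_tip in the frame of bracket between -0.018 and 0.018 m and angle between the z axis of pin_tip and the z axis of bracket, either way round below 0.06 rad and linear speed of pin below 0.01 m/s); the robot touches nothing.
It fails at once if the pin presses on or strikes the bracket with more than 40 N (contact force between pin and bracket above 40 N).
It fails at once if the pin is dropped (falls faster than 0.3 m/s out of the fingers) (linear speed of pin above 0.3 m/s and contact force between pin and the fingers below 0.5 N).
It fails at once if a bystander is moved more than 15 mm (distance of any of canister, driftwood, tweezer, airstone from where it was at the start of the episode above 0.015 m).
It also fails if it takes over 72 s, if anything falls off the work surface, if the arm or the gripper's body presses on something with over 40 N, if the wrist force passes 120 N, or if a joint passes its speed limit or range.

### The arm

A 6-joint arm with a two-finger parallel gripper is mounted at the origin on the work surface. World frame = base frame: x ahead of the robot, y to its left, z up, the work surface at z = 0. Lengths are in m, angles in degrees, forces in N, time in s.
With the tool pointing down it reaches from about 0.3 to 0.75 m from the base axis. Payload 8.5 kg.
Tool frame: the origin (TCP) lies on the centre line of the jaws, within the pads' length; the fingertips stand 19 mm ahead of it and the grasp point (between the pads) is the TCP; z points along the fingers, x is the direction in which the jaws open and shut, and the axes are right-handed (so a half turn about z gives the same grasp; the last joint's range is limited). The gripper opens to 85 mm and grips with 20 to 120 N. Pads are 22 mm wide; open, the fingers measure 114 mm over their backs; the gripper's body (76 mm by 85 mm) begins 54 mm behind the grasp point. The pads swing forward as they close: fully open they stand 13 mm farther back than shut.
Start: joints at [54.127, 21.807, 74.336, -0, 83.858, -12.336], TCP at [0.22, 0.504, 0.227] pointing down, gripper open.
Joint ranges: [-178.18, 178.18], [-50.72, 133.34], [12.68, 142.11], [-81.47, 261.47], [9.98, 163.14], [-165.26, 165.26]. Speed limits (degrees/s): [136.94, 136.94, 180, 180, 180, 180].

### API

Orientations are given as a 3x3 rotation matrix whose columns are the frame's x, y, z axes.
In Python, from rig import env, cams, order gives the robot as it stands.
- The arm moves only by the tool step_arm, never from a script. Its argument "steps" is a list of rows, each an object with "xyz": the shift along the tool's x, y, z normalised to -1 to 1, where 1 is 0.04 m, a list of three; "turn": the turn, a rotation vector about the tool's x, y, z normalised to -1 to 1, where 1 is 0.08 rad, a list of three; "gripper": the gripper command: -1 is shut, 1 is fully open, values between are in proportion. A call has 1 to 20 rows; each row shifts and turns the commanded pose from where the row before left it, along the tool's axes as they then stand; what a row does not reach is not made up. A row lasts 1/12 s, in which the tool goes at most 41.7 mm and 7.16 degrees, less where a joint would pass 70% of its speed; a pose out of reach is approached as far as the arm can. A call with a number of a shift or a turn outside -1 to 1 is refused whole. A call with a gripper value outside its range is refused whole. The fingers move at their own pace and stop on an object; "squeeze" is the grip in N (left out, the last holds). Time passes only in rows, so rows that do not move let the fingers close. It gives the time, the measured TCP pose, the force and the opening at its end, in the units of the state.
- env.observe(): the state, without advancing time (a new reading comes with each control period).
- cams.get_image(name): name is "side" or "top" or "wrist"; returns (picture, depth): 420x560x3 uint8, red, green, blue; 420x560 float32, m along the optical axis (not along the pixel's ray), 0 where there is no reading.
- cams.camera_info(name): a dict with "fx", "fy", "cx", "cy" (pixels), "extrinsics" (4x4, takes a point from camera to world coordinates). Camera axes: x right, y down, z forward; pixel columns grow to the right and rows downward; lengths in m; the calibration is good to about 2 mm. A picture is of the moment at which its call begins: read the wrist's pose just before it. camera_info takes no time and is no camera call; for the wrist camera it gives the pose at the moment of the call.
- order.close_job(): hands the job in, once; it reports no verdict.
The state is a dict: "time_s": time; "q": joint angles; "qvel": joint speeds; "joint_efforts": joint torques, N m; "position": TCP position; "tool_rot": TCP orientation; "ft_force": force on the tool from outside, world axes, zero at the start; "wrist_torque": the same for the moment, N m; "grip_width": finger opening in m.
Only numpy, scipy, OpenCV 4.12 (cv2) and the standard library are available. Lean on these libraries where they do the work, as an engineer would, in place of code of your own. Each camera call takes 0.05 s, during which the arm holds its last target. There are 200 camera calls.

## Working session

There is one attempt and no reset: what is moved stays moved. The work goes in short steps, Python scripts to look and compute and a tool call to move; the robot and the scene stay as the last step left them, time stands still between calls to the robot, and variables do not carry over. Pictures are saved under pics/ and viewed, about 8 in all and at most 12, crops included, and the job is handed in when it is done.

Besides the shell and the picture viewer there is one more tool, called after ">>>" by a JSON object that holds its "fn" and its "kwargs". step_arm: Moves the arm, as the interface text tells. Scaled input: -1 to 1 covers 0.04 m each way for a shift and 0.08 rad each way for a turn. Its arguments: {"type":"object","properties":{"steps":{"type":"array"},"squeeze":{"type":"number"}},"required":["steps"]}

```bash
mkdir -p pics; ls; cat > h.py <<'E'
import numpy as np, cv2
from rig import env, cams, order
def grab(name):
    im,d=cams.get_image(name); ci=cams.camera_info(name)
    np.savez('pics/'+name+'.npz',im=im,d=d,**{k:np.array(v) for k,v in ci.items()})
    return im,d,ci
def cloud(d,ci):
    v,u=np.indices(d.shape); E=np.array(ci['extrinsics'])
    P=np.stack([(u-ci['cx'])/ci['fx']*d,(v-ci['cy'])/ci['fy']*d,d],-1)
    W=P@E[:3,:3].T+E[:3,3]; W[d<=0]=np.nan
    return W
E
python3 - <<'E'
from h import *
for n in ('top','side'):
    im,d,ci=grab(n); cv2.imwrite(f'pics/{n}0.png',cv2.resize(im[:,:,::-1],(800,600)))
    print(n,np.round(ci['extrinsics'],3).tolist(),ci['fx'],ci['cx'],ci['cy'])
s=env.observe();print(s)
E
```

```text
pics
top [[0.011, -0.992, 0.125, 0.436], [-1.0, -0.012, -0.011, -0.095], [0.012, -0.125, -0.992, 1.246], [0.0, 0.0, 0.0, 1.0]] 458.82224308713825 286.90644730928534 204.67207582460298
side [[0.75, -0.428, 0.505, 0.136], [-0.661, -0.498, 0.561, -0.574], [0.012, -0.754, -0.656, 0.68], [0.0, 0.0, 0.0, 1.0]] 434.38404255868164 273.9581463077021 212.59436471758866
{'time_s': 0.1, 'q': array([ 5.41273436e+01,  2.18369544e+01,  7.43799836e+01,  1.06294444e-03,
        8.38574365e+01, -1.23354328e+01]), 'qvel': array([ 0.00898443, -0.17157099, -0.08474821,  0.02947886, -0.02350743,
        0.03312498]), 'joint_efforts': array([ 2.84455011e-03, -4.49220192e+01, -2.31655794e+01, -1.70337285e-04,
        3.67454777e-03, -1.38349119e-07]), 'position': array([0.21947283, 0.50401973, 0.22627768]), 'tool_rot': array([[ 3.99346116e-01,  9.16799912e-01, -7.75602594e-04],
       [ 9.16799368e-01, -3.99346760e-01, -1.04105269e-03],
       [-1.26417140e-03, -2.95331618e-04, -9.99999157e-01]]), 'ft_force': array([-0.19937072,  0.68382935,  0.4329005 ]), 'wrist_torque': array([ 0.00571666, -0.0107081 ,  0.00483093]), 'grip_width': 0.08510973953856851}
```

View pics/top0.png

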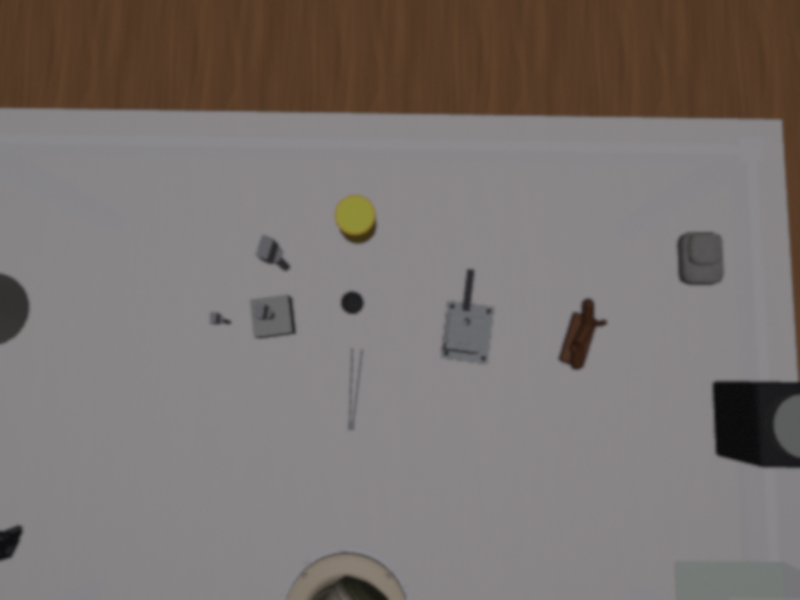

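View pics/side0.png

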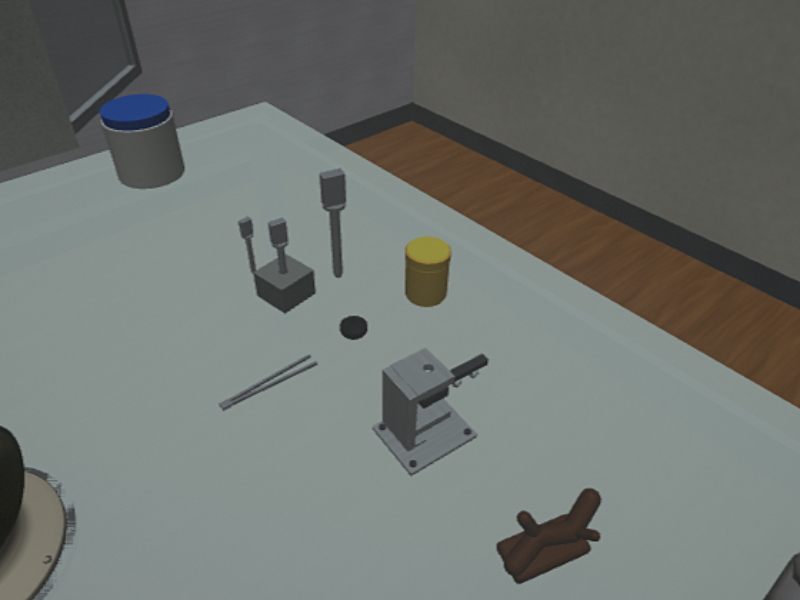

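The three candidate pins in the side view are the small one at (246,230), the one in the block at (278,235) and the large one at (333,190). The block pin is the middle-sized one and it stands in the holder, so it fits. The bracket is at (425,410) in the side view and (468,330) in the top view. Next I'll measure and take one enlarged crop to confirm.

```bash
python3 - <<'E'
from h import *
def ld(n):
    z=np.load(f'pics/{n}.npz'); ci={k:z[k] for k in('fx','fy','cx','cy','extrinsics')}
    return z['im'],z['d'],cloud(z['d'],ci)
im,d,W=ld('side'); imt,dt,Wt=ld('top')
a=cv2.resize(im[110:220,150:330,::-1],None,fx=4,fy=4,interpolation=cv2.INTER_CUBIC)[:, :720]
b=cv2.resize(im[235:345,250:360,::-1],None,fx=4,fy=4,interpolation=cv2.INTER_CUBIC)
c=cv2.resize(imt[180:290,140:360,::-1],None,fx=3.2,fy=3.2,interpolation=cv2.INTER_CUBIC)
cv2.imwrite('pics/crop1.png',cv2.resize(np.vstack([np.pad(a,((0,0),(0,0),(0,0))),np.pad(c,((0,0),(0,max(0,720-c.shape[1])),(0,0)))[:,:720]]),(720,592)) if True else 0)
def rect(P,name):
    P=P.astype(np.float32); r=cv2.minAreaRect(P*1000); print(name,len(P),'c',np.round(r[0],1),'size',np.round(r[1],1),'ang',round(r[2],1))
V=np.concatenate([W.reshape(-1,3),Wt.reshape(-1,3)])
src=np.r_[np.zeros(W.size//3),np.ones(Wt.size//3)]
ok=np.isfinite(V).all(1)
for n,(w,nm) in enumerate(((W,'side'),(Wt,'top'))):
    f=w.reshape(-1,3); f=f[np.isfinite(f).all(1)]
    f=f[(f[:,0]>.25)&(f[:,0]<.8)&(f[:,1]>-.45)&(f[:,1]<.35)]
    print(nm,'table z',np.median(f[:,2]))
    m=((f[:,2]>.02)).astype(bool); g=f[m]
    # cluster on 4mm grid
    gi=((g[:,:2]-[.25,-.45])/.004).astype(int); G=np.zeros((140,202),np.uint8); G[gi[:,0],gi[:,1]]=1
    k,L=cv2.connectedComponents(cv2.dilate(G,np.ones((3,3),np.uint8))); lab=L[gi[:,0],gi[:,1]]
    for i in range(1,k):
        q=g[lab==i]
        if len(q)<8: continue
        print(' cl',i,len(q),'min',q.min(0).round(3),'max',q.max(0).round(3))
        zt=q[:,2].max(); t=q[q[:,2]>np.percentile(q[:,2],98)-.004]
        rect(t[:,:2],f'   top z={np.median(t[:,2]):.3f}')
E
```

```text
side table z -0.00014038997481480298
 cl 1 1434 min [ 0.446 -0.45   0.02 ] max [ 0.575 -0.399  0.07 ]
   top z=0.067 86 c [ 521.9 -422.8] size [15.1 95.8] ang 67.2
 cl 2 2352 min [ 0.474 -0.241  0.02 ] max [ 0.549 -0.172  0.114]
   top z=0.112 961 c [ 511.2 -206.1] size [61.6 68.8] ang 82.8
 cl 3 1225 min [0.499 0.102 0.02 ] max [0.58  0.18  0.148]
   top z=0.146 56 c [538.9 144.1] size [17.6 24.1] ang 81.2
 cl 4 199 min [0.519 0.221 0.021] max [0.54  0.237 0.113]
   top z=0.110 33 c [529.9 230.1] size [13.2 20.1] ang 86.8
 cl 5 267 min [ 0.568 -0.227  0.044] max [ 0.627 -0.208  0.079]
   top z=0.075 153 c [ 596.  -216.7] size [14.9 57.3] ang 82.5
 cl 6 9 min [ 0.567 -0.006  0.021] max [0.573 0.002 0.026]
   top z=0.025 6 c [569.7  -1.3] size [7.9 2.3] ang 51.4
 cl 7 773 min [0.617 0.108 0.02 ] max [0.656 0.14  0.205]
   top z=0.202 94 c [637.2 126.1] size [21.6 37.2] ang 74.4
 cl 8 1209 min [ 0.68  -0.047  0.02 ] max [0.755 0.026 0.098]
   top z=0.095 447 c [718.7  -9. ] size [68.6 69.9] ang 63.6
top table z 0.0003256793437567129
 cl 1 490 min [ 0.451 -0.45   0.02 ] max [ 0.578 -0.394  0.072]
   top z=0.067 35 c [ 526.  -418.8] size [14.  99.8] ang 66.5
 cl 2 913 min [ 0.477 -0.235  0.024] max [ 0.629 -0.169  0.118]
   top z=0.113 312 c [ 514. -202.] size [59.3 67.6] ang 82.7
 cl 3 792 min [0.502 0.108 0.02 ] max [0.581 0.188 0.153]
   top z=0.147 60 c [541.5 147.2] size [13.7 24.8] ang 85.0
 cl 4 89 min [0.522 0.225 0.026] max [0.541 0.241 0.115]
   top z=0.112 21 c [532.5 235.3] size [10.7 17.1] ang 87.9
 cl 5 13 min [ 0.561 -0.01   0.02 ] max [0.588 0.023 0.026]
   top z=0.022 5 c [569.4  -3.1] size [17.   3.5] ang 60.0
 cl 6 319 min [0.62  0.113 0.02 ] max [0.659 0.143 0.207]
   top z=0.203 101 c [639.5 131. ] size [19.4 37. ] ang 74.9
 cl 7 764 min [ 0.685 -0.042  0.021] max [0.759 0.03  0.102]
   top z=0.097 265 c [723.  -5.] size [68.3 69.2] ang 0.1
```

View pics/crop1.png

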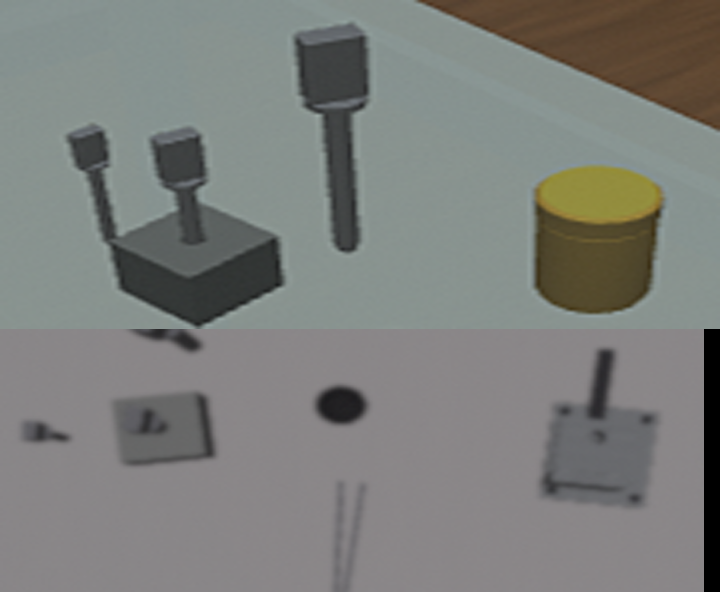

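The crop confirms it: the pin in the block has its head top at z≈0.147 (expected 0.147) and is about 24×14 mm. The small pin stands at y≈0.23 and the large one at x≈0.64, and the job needs neither. Bracket yaw is about -7.3° and the ear top is at 0.112, as given. I'll move above the pin.

>>> {"fn": "step_arm", "kwargs": {"steps": [{"xyz":[-0.3575,0.78,-0.134],"turn":[0,0,0],"gripper":1},{"xyz":[-0.3575,0.78,-0.134],"turn":[0,0,0],"gripper":1},{"xyz":[-0.3575,0.78,-0.134],"turn":[0,0,0],"gripper":1},{"xyz":[-0.3575,0.78,-0.134],"turn":[0,0,0],"gripper":1},{"xyz":[-0.3575,0.78,-0.134],"turn":[0,0,0],"gripper":1},{"xyz":[-0.3575,0.78,-0.134],"turn":[0,0,0],"gripper":1},{"xyz":[-0.3575,0.78,-0.134],"turn":[0,0,0],"gripper":1},{"xyz":[-0.3575,0.78,-0.134],"turn":[0,0,0],"gripper":1},{"xyz":[-0.3575,0.78,-0.134],"turn":[0,0,0],"gripper":1},{"xyz":[-0.3575,0.78,-0.134],"turn":[0,0,0],"gripper":1},{"xyz":[-0.3575,0.78,-0.134],"turn":[0,0,0],"gripper":1},{"xyz":[-0.3575,0.78,-0.134],"turn":[0,0,0],"gripper":1},{"xyz":[-0.3575,0.78,-0.134],"turn":[0,0,0],"gripper":1},{"xyz":[-0.3575,0.78,-0.134],"turn":[0,0,0],"gripper":1},{"xyz":[0,0,0],"turn":[0,0,-0.9],"gripper":1},{"xyz":[0,0,0],"turn":[0,0,-0.9],"gripper":1},{"xyz":[0,0,0],"turn":[0,0,-0.9],"gripper":1},{"xyz":[0,0,0],"turn":[0,0,-0.9],"gripper":1},{"xyz":[0,0,0],"turn":[0,0,0],"gripper":1},{"xyz":[0,0,0],"turn":[0,0,0],"gripper":1}]}}

```text
time_s: 1.77
position: [0.54, 0.1463, 0.3016]
tool_rot: [[0.125, 0.992, -0.001], [0.992, -0.125, -0.0], [-0.0, -0.001, -1.0]]
ft_force: [-0.3, 0.3, -0.2]
grip_width: 0.0851
```

```bash
cat >> h.py <<'E'
def info():
    s=env.observe(); R=s['tool_rot']
    print('t',s['time_s'],'p',s['position'].round(4),'yawx',np.degrees(np.arctan2(R[1,0],R[0,0])).round(2),'tz',R[:,2].round(4),'F',s['ft_force'].round(2),'w',round(s['grip_width'],4)); return s
def to(p,s=None):
    s=s or env.observe(); print('tool shift /0.04:',(s['tool_rot'].T@(np.array(p)-s['position'])/.04).round(3))
E
python3 - <<'E'
from h import *
info(); im,d,ci=grab('wrist'); cv2.imwrite('pics/w0.png',im[:,:,::-1])
W=cloud(d,ci); f=W.reshape(-1,3); f=f[np.isfinite(f).all(1)]
print(np.round(ci['extrinsics'],3).tolist(), ci['fx'])
q=f[(abs(f[:,0]-.54)<.04)&(abs(f[:,1]-.146)<.04)&(f[:,2]>.138)&(f[:,2]<.156)]
print(len(q))
if len(q)>5: print(q.min(0),q.max(0),np.median(q[:,2]),cv2.minAreaRect((q[:,:2]*1000).astype(np.float32)))
E
```

```text
t 1.7667 p [0.54   0.1463 0.3016] yawx 82.84 tz [-7.e-04 -0.e+00 -1.e+00] F [-0.28  0.35 -0.16] w 0.0851
[[0.126, 0.944, 0.305, 0.462], [0.992, -0.119, -0.039, 0.155], [-0.0, 0.308, -0.952, 0.449], [0.0, 0.0, 0.0, 1.0]] 324.70441336518974
409
[0.52660309 0.13641163 0.13876042] [0.55320769 0.15275151 0.14874446] 0.14679635951504377 ((539.82666015625, 144.59564208984375), (13.66823673248291, 25.722707748413086), 82.6202621459961)
```

The wrist camera gives the head as 13.7×25.7 mm at (0.5398, 0.1446) with yaw 82.6°, which agrees. I'll descend and grip at z≈0.132.

>>> {"fn": "step_arm", "kwargs": {"steps": [{"xyz":[-0.037,0,0.7],"turn":[0,0,0],"gripper":1},{"xyz":[0,0,0.7],"turn":[0,0,0],"gripper":1},{"xyz":[0,0,0.7],"turn":[0,0,0],"gripper":1},{"xyz":[0,0,0.7],"turn":[0,0,0],"gripper":1},{"xyz":[0,0,0.7],"turn":[0,0,0],"gripper":1},{"xyz":[0,0,0.4],"turn":[0,0,0],"gripper":1},{"xyz":[0,0,0.34],"turn":[0,0,0],"gripper":1},{"xyz":[0,0,0],"turn":[0,0,0],"gripper":1},{"xyz":[0,0,0],"turn":[0,0,0],"gripper":-1},{"xyz":[0,0,0],"turn":[0,0,0],"gripper":-1},{"xyz":[0,0,0],"turn":[0,0,0],"gripper":-1},{"xyz":[0,0,0],"turn":[0,0,0],"gripper":-1},{"xyz":[0,0,0],"turn":[0,0,0],"gripper":-1},{"xyz":[0,0,0],"turn":[0,0,0],"gripper":-1},{"xyz":[0,0,0],"turn":[0,0,0],"gripper":-1},{"xyz":[0,0,0],"turn":[0,0,0],"gripper":-1}], "squeeze": 60}}

```text
time_s: 3.15
position: [0.5403, 0.1448, 0.1329]
tool_rot: [[0.122, 0.992, 0.001], [0.992, -0.122, 0.0], [0.0, 0.001, -1.0]]
ft_force: [-0.5, -0.2, 5.5]
grip_width: 0.0119
```

```bash
python3 - <<'E'
from h import *
info()
# hole in upper ear seen from side camera: bracket frame from ear top plane
z=np.load('pics/side.npz'); ci={k:z[k] for k in('fx','fy','cx','cy','extrinsics')}
g=cv2.cvtColor(z['im'],cv2.COLOR_RGB2GRAY)
E=ci['extrinsics']; fx,fy,cx,cy=[float(ci[k]) for k in('fx','fy','cx','cy')]
v,u=np.indices(g.shape); r=np.stack([(u-cx)/fx,(v-cy)/fy,np.ones(g.shape)],-1)@E[:3,:3].T
P=E[:3,3]+r*((.112-E[2,3])/r[...,2])[...,None]   # every pixel on plane z=.112
m=(abs(P[...,0]-.52)<.04)&(abs(P[...,1]+.205)<.04)
# ortho view of ear top, 0.25mm px
xs=np.arange(.46,.57,.00025); ys=np.arange(-.26,-.15,.00025)
X,Y=np.meshgrid(xs,ys,indexing='ij'); Q=(np.stack([X,Y,np.full(X.shape,.112)],-1)-E[:3,3])@E[:3,:3]
o=cv2.remap(z['im'],(Q[...,0]/Q[...,2]*fx+cx).astype(np.float32),(Q[...,1]/Q[...,2]*fy+cy).astype(np.float32),cv2.INTER_CUBIC)
cv2.imwrite('pics/ear_side.png',o[::-1,::-1,::-1])  # up=+x, left=+y
print(o.shape)
E
```

```text
t 3.15 p [0.5403 0.1448 0.1329] yawx 82.97 tz [ 1.3e-03  1.0e-04 -1.0e+00] F [-0.47 -0.24  5.49] w 0.0119
(440, 441, 3)
```

View pics/ear_side.png

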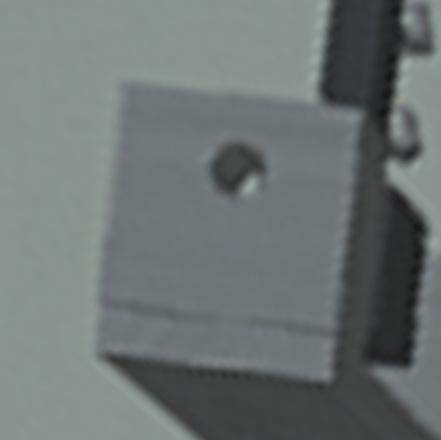

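The ortho view of the ear shows the hole at pixel (237,169), i.e. about (0.5275, -0.209) in the world. It is 18 mm behind the front edge, as specified. The grip reads 11.9 mm wide, so I'll lift straight up and check for slip.

>>> {"fn": "step_arm", "kwargs": {"steps": [{"xyz":[0,0,-0.15],"turn":[0,0,0],"gripper":-1},{"xyz":[0,0,-0.3],"turn":[0,0,0],"gripper":-1},{"xyz":[0,0,-0.4],"turn":[0,0,0],"gripper":-1},{"xyz":[0,0,-0.4],"turn":[0,0,0],"gripper":-1},{"xyz":[0,0,-0.4],"turn":[0,0,0],"gripper":-1},{"xyz":[0,0,-0.4],"turn":[0,0,0],"gripper":-1},{"xyz":[0,0,-0.4],"turn":[0,0,0],"gripper":-1},{"xyz":[0,0,-0.4],"turn":[0,0,0],"gripper":-1},{"xyz":[0,0,-0.3],"turn":[0,0,0],"gripper":-1},{"xyz":[0,0,-0.15],"turn":[0,0,0],"gripper":-1},{"xyz":[0,0,0],"turn":[0,0,0],"gripper":-1},{"xyz":[0,0,0],"turn":[0,0,0],"gripper":-1}]}}

```text
time_s: 4.15
position: [0.5397, 0.1448, 0.2637]
tool_rot: [[0.122, 0.992, -0.001], [0.992, -0.122, -0.0], [-0.0, -0.001, -1.0]]
ft_force: [0.4, 0.5, -1.7]
grip_width: 0.0121
```

```bash
python3 - <<'E'
from h import *
s=info(); im,d,ci=grab('side'); W=cloud(d,ci); f=W.reshape(-1,3); p=s['position']
b=(abs(W[...,0]-p[0])<.03)&(abs(W[...,1]-p[1])<.03)&(W[...,2]>p[2]-.14)&(W[...,2]<p[2]-.02)
q=W[b]; q=q[np.argsort(q[:,2])]
print('lowest z',q[:5,2],'expect tip',p[2]-.1329+.005)
for lo,hi in((.105,.095),(.085,.075),(.065,.055),(.045,.035),(.027,.023)):
    t=q[(q[:,2]>p[2]-.0049-lo-.0)&(q[:,2]<p[2]-.0049-hi+.0)]; print(lo,len(t),t.mean(0).round(4) if len(t) else '')
to([.5275,-.209,s['position'][2]],s)
cv2.imwrite('pics/lift.png',cv2.resize(im[60:240,150:330,::-1],None,fx=3,fy=3))
E
```

```text
t 4.15 p [0.5397 0.1448 0.2637] yawx 82.96 tz [-1.e-03 -1.e-04 -1.e+00] F [ 0.39  0.46 -1.71] w 0.0121
lowest z [0.13584223 0.13654007 0.13741407 0.13924903 0.13961165] expect tip 0.1357780877480105
0.105 19 [0.5375 0.1411 0.1583]
0.085 20 [0.5367 0.1402 0.179 ]
0.065 20 [0.5368 0.1404 0.1991]
0.045 23 [0.537  0.1399 0.2195]
0.027 6 [0.5375 0.135  0.2351]
tool shift /0.04: [-8.815e+00  7.810e-01  1.000e-03]
```

View pics/lift.png

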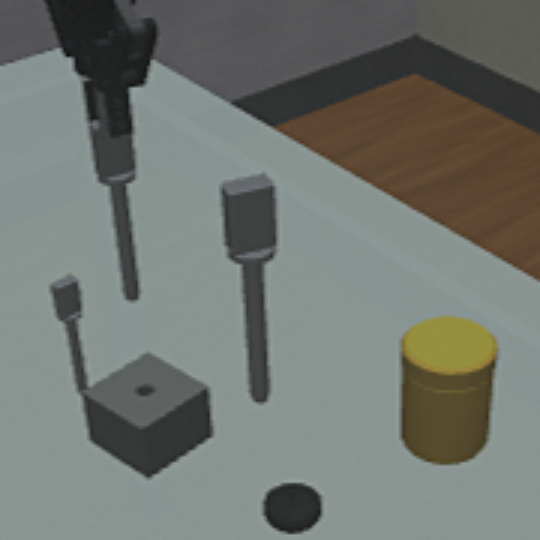

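The pin is held upright, with its tip at z≈0.136 and 1.7 N of weight on the wrist. The side camera puts its axis within about 0.5 mm of the TCP. I'll carry it over the hole.

>>> {"fn": "step_arm", "kwargs": {"steps": [{"xyz":[-0.3,0.056,0],"turn":[0,0,0],"gripper":-1},{"xyz":[-0.6,0.056,0],"turn":[0,0,0],"gripper":-1},{"xyz":[-0.7,0.056,0],"turn":[0,0,0],"gripper":-1},{"xyz":[-0.7,0.056,0],"turn":[0,0,0],"gripper":-1},{"xyz":[-0.7,0.056,0],"turn":[0,0,0],"gripper":-1},{"xyz":[-0.7,0.056,0],"turn":[0,0,0],"gripper":-1},{"xyz":[-0.7,0.056,0],"turn":[0,0,0],"gripper":-1},{"xyz":[-0.7,0.056,0],"turn":[0,0,0],"gripper":-1},{"xyz":[-0.7,0.056,0],"turn":[0,0,0],"gripper":-1},{"xyz":[-0.7,0.056,0],"turn":[0,0,0],"gripper":-1},{"xyz":[-0.7,0.056,0],"turn":[0,0,0],"gripper":-1},{"xyz":[-0.7,0.056,0],"turn":[0,0,0],"gripper":-1},{"xyz":[-0.6,0.056,0],"turn":[0,0,0],"gripper":-1},{"xyz":[-0.315,0.053,0],"turn":[0,0,0],"gripper":-1},{"xyz":[0,0,0],"turn":[0,0,0],"gripper":-1},{"xyz":[0,0,0],"turn":[0,0,0],"gripper":-1},{"xyz":[0,0,0],"turn":[0,0,0],"gripper":-1}]}}

```text
time_s: 5.62
position: [0.5277, -0.2081, 0.2641]
tool_rot: [[0.122, 0.993, -0.0], [0.993, -0.122, 0.001], [0.001, -0.0, -1.0]]
ft_force: [0.6, -1.2, -0.7]
grip_width: 0.0123
```

```bash
python3 - <<'E'
from h import *
s=info(); p=s['position']; tipz=p[2]-.1279
im,d,ci=grab('side'); E=np.array(ci['extrinsics']); 
def pix(w):
    c=(np.array(w)-E[:3,3])@E[:3,:3]; return np.array([c[0]/c[2]*ci['fx']+ci['cx'],c[1]/c[2]*ci['fy']+ci['cy']])
a=pix([p[0],p[1],tipz]); h=pix([.5275,-.209,.112]); print('pred tip',a,'hole',h)
x0,y0=int(h[0])-45,int(h[1])-70
o=cv2.resize(im[y0:y0+120,x0:x0+100,::-1],None,fx=5,fy=5,interpolation=cv2.INTER_CUBIC)
for q,c in((a,(0,0,255)),(h,(0,255,0))): cv2.drawMarker(o,tuple(int(t) for t in ((q-[x0,y0]+.5)*5)),c,cv2.MARKER_CROSS,12,1)
cv2.imwrite('pics/over.png',o)
W=cloud(d,ci)
b=(abs(W[...,0]-p[0])<.03)&(abs(W[...,1]-p[1])<.03)&(W[...,2]>tipz-.012)&(W[...,2]<tipz+.09)
q=W[b]
for lo in(-.01,.0,.005,.02,.04,.06,.08):
    t=q[(q[:,2]>tipz+lo)&(q[:,2]<tipz+lo+.012)]; print(lo,len(t),t.mean(0).round(4) if len(t) else '')
E
```

```text
t 5.6167 p [ 0.5277 -0.2081  0.2641] yawx 83.01 tz [-3.e-04  6.e-04 -1.e+00] F [ 0.57 -1.15 -0.75] w 0.0123
pred tip [299.85054022 247.13595843] hole [299.43596944 256.99213041]
-0.01 3 [ 0.5238 -0.2099  0.1372]
0.0 30 [ 0.5239 -0.2118  0.143 ]
0.005 30 [ 0.5234 -0.2114  0.1472]
0.02 32 [ 0.524  -0.2124  0.1626]
0.04 36 [ 0.5236 -0.2114  0.1822]
0.06 38 [ 0.5241 -0.212   0.2022]
0.08 36 [ 0.524  -0.2114  0.2211]
```

View pics/over.png

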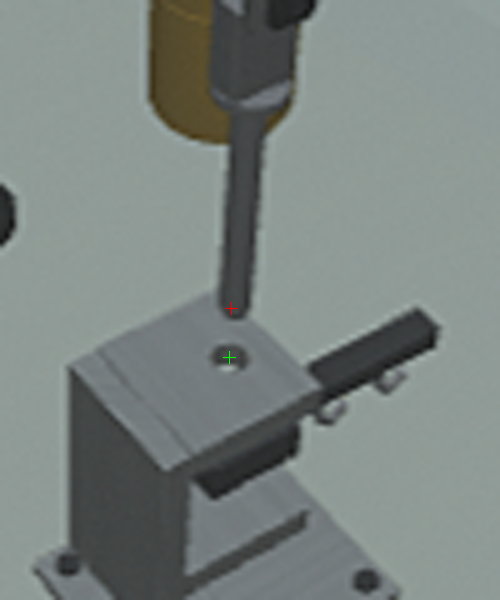

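The tip appears at (233,310) in the crop and the hole at (229,357), with the predicted marks within half an original pixel. I'll shift about 0.7 mm and descend to just above the ear, then go in slowly.

>>> {"fn": "step_arm", "kwargs": {"steps": [{"xyz":[-0.016,-0.01,0.1],"turn":[0,0,0],"gripper":-1},{"xyz":[0,0,0.1],"turn":[0,0,0],"gripper":-1},{"xyz":[0,0,0.1],"turn":[0,0,0],"gripper":-1},{"xyz":[0,0,0.1],"turn":[0,0,0],"gripper":-1},{"xyz":[0,0,0.1],"turn":[0,0,0],"gripper":-1},{"xyz":[0,0,0],"turn":[0,0,0],"gripper":-1},{"xyz":[0,0,0],"turn":[0,0,0],"gripper":-1},{"xyz":[0,0,0.025],"turn":[0,0,0],"gripper":-1},{"xyz":[0,0,0.025],"turn":[0,0,0],"gripper":-1},{"xyz":[0,0,0.02],"turn":[0,0,0],"gripper":-1},{"xyz":[0,0,0.02],"turn":[0,0,0],"gripper":-1},{"xyz":[0,0,0.02],"turn":[0,0,0],"gripper":-1},{"xyz":[0,0,0],"turn":[0,0,0],"gripper":-1}]}}

```text
time_s: 6.75
position: [0.5273, -0.2096, 0.2398]
tool_rot: [[0.123, 0.992, -0.0], [0.992, -0.123, 0.0], [0.0, -0.0, -1.0]]
ft_force: [-0.2, 0.2, -0.8]
grip_width: 0.0121
```

>>> {"fn": "step_arm", "kwargs": {"steps": [{"xyz":[0,0,0.012],"turn":[0,0,0],"gripper":-1},{"xyz":[0,0,0.012],"turn":[0,0,0],"gripper":-1},{"xyz":[0,0,0.012],"turn":[0,0,0],"gripper":-1},{"xyz":[0,0,0.012],"turn":[0,0,0],"gripper":-1},{"xyz":[0,0,0.012],"turn":[0,0,0],"gripper":-1},{"xyz":[0,0,0],"turn":[0,0,0],"gripper":-1},{"xyz":[0,0,0],"turn":[0,0,0],"gripper":-1}]}}

```text
time_s: 7.33
position: [0.5273, -0.2095, 0.2374]
tool_rot: [[0.122, 0.992, -0.0], [0.992, -0.122, 0.0], [0.0, -0.0, -1.0]]
ft_force: [0.3, 0.6, 0.2]
grip_width: 0.0121
```

>>> {"fn": "step_arm", "kwargs": {"steps": [{"xyz":[0,0,0.012],"turn":[0,0,0],"gripper":-1},{"xyz":[0,0,0.012],"turn":[0,0,0],"gripper":-1},{"xyz":[0,0,0.012],"turn":[0,0,0],"gripper":-1},{"xyz":[0,0,0.012],"turn":[0,0,0],"gripper":-1},{"xyz":[0,0,0],"turn":[0,0,0],"gripper":-1},{"xyz":[0,0,0],"turn":[0,0,0],"gripper":-1}]}}

```text
time_s: 7.83
position: [0.5273, -0.2095, 0.2354]
tool_rot: [[0.122, 0.992, -0.0], [0.992, -0.122, 0.0], [0.0, -0.0, -1.0]]
ft_force: [1.1, 1.6, -1.4]
grip_width: 0.0116
```

>>> {"fn": "step_arm", "kwargs": {"steps": [{"xyz":[0.007,0,0.01],"turn":[0,0,0],"gripper":-1},{"xyz":[0,0,0.012],"turn":[0,0,0],"gripper":-1},{"xyz":[0,0,0.012],"turn":[0,0,0],"gripper":-1},{"xyz":[0,0,0.012],"turn":[0,0,0],"gripper":-1},{"xyz":[0,0,0],"turn":[0,0,0],"gripper":-1},{"xyz":[0,0,0],"turn":[0,0,0],"gripper":-1}]}}

```text
time_s: 8.33
position: [0.5273, -0.2093, 0.2336]
tool_rot: [[0.122, 0.992, -0.0], [0.992, -0.122, 0.0], [0.0, -0.0, -1.0]]
ft_force: [0.5, 1.9, -1.7]
grip_width: 0.0122
```

>>> {"fn": "step_arm", "kwargs": {"steps": [{"xyz":[0.008,0,0.012],"turn":[0,0,0],"gripper":-1},{"xyz":[0,0,0.012],"turn":[0,0,0],"gripper":-1},{"xyz":[0,0,0.012],"turn":[0,0,0],"gripper":-1},{"xyz":[0,0,0.012],"turn":[0,0,0],"gripper":-1},{"xyz":[0,0,0.012],"turn":[0,0,0],"gripper":-1},{"xyz":[0,0,0.012],"turn":[0,0,0],"gripper":-1},{"xyz":[0,0,0],"turn":[0,0,0],"gripper":-1},{"xyz":[0,0,0],"turn":[0,0,0],"gripper":-1}]}}

```text
time_s: 9.0
position: [0.5273, -0.209, 0.2307]
tool_rot: [[0.122, 0.992, -0.0], [0.992, -0.122, 0.0], [0.0, -0.0, -1.0]]
ft_force: [0.7, 0.8, -1.1]
grip_width: 0.0122
```

```bash
python3 - <<'E'
from h import *
info()
E
```

```text
t 9.0 p [ 0.5273 -0.209   0.2307] yawx 82.96 tz [-1.e-04  0.e+00 -1.e+00] F [ 0.69  0.81 -1.09] w 0.0122
```

The tip is inside the hole at z≈0.103, with contact forces near zero. I'll carry on down to just above the eye.

>>> {"fn": "step_arm", "kwargs": {"steps": [{"xyz":[0,0,0.025],"turn":[0,0,0],"gripper":-1},{"xyz":[0,0,0.025],"turn":[0,0,0],"gripper":-1},{"xyz":[0,0,0.025],"turn":[0,0,0],"gripper":-1},{"xyz":[0,0,0.025],"turn":[0,0,0],"gripper":-1},{"xyz":[0,0,0.025],"turn":[0,0,0],"gripper":-1},{"xyz":[0,0,0.025],"turn":[0,0,0],"gripper":-1},{"xyz":[0,0,0],"turn":[0,0,0],"gripper":-1}]}}

```text
time_s: 9.58
position: [0.5273, -0.2089, 0.2246]
tool_rot: [[0.122, 0.992, -0.0], [0.992, -0.122, 0.0], [0.0, -0.0, -1.0]]
ft_force: [0.6, 0.6, -2.1]
grip_width: 0.0119
```

>>> {"fn": "step_arm", "kwargs": {"steps": [{"xyz":[0,0,0.025],"turn":[0,0,0],"gripper":-1},{"xyz":[0,0,0.025],"turn":[0,0,0],"gripper":-1},{"xyz":[0,0,0.025],"turn":[0,0,0],"gripper":-1},{"xyz":[0,0,0.025],"turn":[0,0,0],"gripper":-1},{"xyz":[0,0,0.025],"turn":[0,0,0],"gripper":-1},{"xyz":[0,0,0.025],"turn":[0,0,0],"gripper":-1},{"xyz":[0,0,0.025],"turn":[0,0,0],"gripper":-1},{"xyz":[0,0,0.025],"turn":[0,0,0],"gripper":-1},{"xyz":[0,0,0.025],"turn":[0,0,0],"gripper":-1},{"xyz":[0,0,0.025],"turn":[0,0,0],"gripper":-1},{"xyz":[0,0,0],"turn":[0,0,0],"gripper":-1}]}}

```text
time_s: 10.5
position: [0.5273, -0.2089, 0.2146]
tool_rot: [[0.123, 0.992, -0.0], [0.992, -0.123, 0.0], [0.0, -0.0, -1.0]]
ft_force: [0.7, 1.2, -1.4]
grip_width: 0.012
```

>>> {"fn": "step_arm", "kwargs": {"steps": [{"xyz":[0,0,0.025],"turn":[0,0,0],"gripper":-1},{"xyz":[0,0,0.025],"turn":[0,0,0],"gripper":-1},{"xyz":[0,0,0.025],"turn":[0,0,0],"gripper":-1},{"xyz":[0,0,0.025],"turn":[0,0,0],"gripper":-1},{"xyz":[0,0,0.025],"turn":[0,0,0],"gripper":-1},{"xyz":[0,0,0.025],"turn":[0,0,0],"gripper":-1},{"xyz":[0,0,0.025],"turn":[0,0,0],"gripper":-1},{"xyz":[0,0,0.025],"turn":[0,0,0],"gripper":-1},{"xyz":[0,0,0.012],"turn":[0,0,0],"gripper":-1},{"xyz":[0,0,0.012],"turn":[0,0,0],"gripper":-1},{"xyz":[0,0,0.012],"turn":[0,0,0],"gripper":-1},{"xyz":[0,0,0.012],"turn":[0,0,0],"gripper":-1},{"xyz":[0,0,0],"turn":[0,0,0],"gripper":-1}]}}

```text
time_s: 11.58
position: [0.5274, -0.209, 0.2048]
tool_rot: [[0.123, 0.992, -0.0], [0.992, -0.123, 0.0], [0.0, -0.0, -1.0]]
ft_force: [1.1, 2.6, -1.2]
grip_width: 0.0121
```

>>> {"fn": "step_arm", "kwargs": {"steps": [{"xyz":[0,0,0.012],"turn":[0,0,0],"gripper":-1},{"xyz":[0,0,0.012],"turn":[0,0,0],"gripper":-1},{"xyz":[0,0,0.012],"turn":[0,0,0],"gripper":-1},{"xyz":[0,0,0.012],"turn":[0,0,0],"gripper":-1},{"xyz":[0,0,0],"turn":[0,0,0],"gripper":-1}]}}

```text
time_s: 12.0
position: [0.5273, -0.209, 0.2029]
tool_rot: [[0.122, 0.992, -0.0], [0.992, -0.122, 0.0], [0.0, -0.0, -1.0]]
ft_force: [0.7, 2.4, -0.6]
grip_width: 0.0121
```

>>> {"fn": "step_arm", "kwargs": {"steps": [{"xyz":[0.008,0,0.015],"turn":[0,0,0],"gripper":-1},{"xyz":[0,0,0.015],"turn":[0,0,0],"gripper":-1},{"xyz":[0,0,0.015],"turn":[0,0,0],"gripper":-1},{"xyz":[0,0,0.015],"turn":[0,0,0],"gripper":-1},{"xyz":[0,0,0.015],"turn":[0,0,0],"gripper":-1},{"xyz":[0,0,0],"turn":[0,0,0],"gripper":-1}]}}

```text
time_s: 12.5
position: [0.5274, -0.2087, 0.1998]
tool_rot: [[0.122, 0.992, -0.0], [0.992, -0.122, -0.0], [-0.0, -0.0, -1.0]]
ft_force: [0.4, 0.3, -1.8]
grip_width: 0.0121
```

>>> {"fn": "step_arm", "kwargs": {"steps": [{"xyz":[0,0,0.015],"turn":[0,0,0],"gripper":-1},{"xyz":[0,0,0.015],"turn":[0,0,0],"gripper":-1},{"xyz":[0,0,0.015],"turn":[0,0,0],"gripper":-1},{"xyz":[0,0,0.015],"turn":[0,0,0],"gripper":-1},{"xyz":[0,0,0.015],"turn":[0,0,0],"gripper":-1},{"xyz":[0,0,0],"turn":[0,0,0],"gripper":-1}]}}

```text
time_s: 13.0
position: [0.5274, -0.2086, 0.1968]
tool_rot: [[0.122, 0.992, -0.0], [0.992, -0.122, 0.0], [0.0, -0.0, -1.0]]
ft_force: [1.2, 1.0, -1.1]
grip_width: 0.012
```

The tip is in the eye at z≈0.069 and the forces are small. Next I'll go down toward the lower ear (z 0.045).

>>> {"fn": "step_arm", "kwargs": {"steps": [{"xyz":[0,0,0.025],"turn":[0,0,0],"gripper":-1},{"xyz":[0,0,0.025],"turn":[0,0,0],"gripper":-1},{"xyz":[0,0,0.025],"turn":[0,0,0],"gripper":-1},{"xyz":[0,0,0.025],"turn":[0,0,0],"gripper":-1},{"xyz":[0,0,0.025],"turn":[0,0,0],"gripper":-1},{"xyz":[0,0,0.025],"turn":[0,0,0],"gripper":-1},{"xyz":[0,0,0.025],"turn":[0,0,0],"gripper":-1},{"xyz":[0,0,0.025],"turn":[0,0,0],"gripper":-1},{"xyz":[0,0,0.025],"turn":[0,0,0],"gripper":-1},{"xyz":[0,0,0.025],"turn":[0,0,0],"gripper":-1},{"xyz":[0,0,0],"turn":[0,0,0],"gripper":-1}]}}

```text
time_s: 13.92
position: [0.5274, -0.2086, 0.1867]
tool_rot: [[0.122, 0.992, -0.0], [0.992, -0.122, 0.0], [0.0, -0.0, -1.0]]
ft_force: [1.2, 0.8, -1.4]
grip_width: 0.0123
```

>>> {"fn": "step_arm", "kwargs": {"steps": [{"xyz":[0,0,0.025],"turn":[0,0,0],"gripper":-1},{"xyz":[0,0,0.025],"turn":[0,0,0],"gripper":-1},{"xyz":[0,0,0.025],"turn":[0,0,0],"gripper":-1},{"xyz":[0,0,0.025],"turn":[0,0,0],"gripper":-1},{"xyz":[0,0,0.025],"turn":[0,0,0],"gripper":-1},{"xyz":[0,0,0.025],"turn":[0,0,0],"gripper":-1},{"xyz":[0,0,0.025],"turn":[0,0,0],"gripper":-1},{"xyz":[0,0,0.025],"turn":[0,0,0],"gripper":-1},{"xyz":[0,0,0.025],"turn":[0,0,0],"gripper":-1},{"xyz":[0,0,0.025],"turn":[0,0,0],"gripper":-1},{"xyz":[0,0,0.025],"turn":[0,0,0],"gripper":-1},{"xyz":[0,0,0],"turn":[0,0,0],"gripper":-1}]}}

```text
time_s: 14.92
position: [0.5274, -0.2086, 0.1757]
tool_rot: [[0.123, 0.992, -0.0], [0.992, -0.123, 0.0], [0.0, -0.0, -1.0]]
ft_force: [1.9, 2.2, -1.6]
grip_width: 0.0118
```

```bash
python3 - <<'E'
from h import *
s=info(); print(s['wrist_torque'])
E
```

```text
t 14.9167 p [ 0.5274 -0.2086  0.1757] yawx 82.96 tz [-2.e-04  2.e-04 -1.e+00] F [ 1.91  2.15 -1.55] w 0.0118
[ 0.50559702 -0.41002559  0.00843203]
```

>>> {"fn": "step_arm", "kwargs": {"steps": [{"xyz":[0.009,0.008,0.012],"turn":[0,0,0],"gripper":-1},{"xyz":[0,0,0.012],"turn":[0,0,0],"gripper":-1},{"xyz":[0,0,0.012],"turn":[0,0,0],"gripper":-1},{"xyz":[0,0,0.012],"turn":[0,0,0],"gripper":-1},{"xyz":[0,0,0.012],"turn":[0,0,0],"gripper":-1},{"xyz":[0,0,0.012],"turn":[0,0,0],"gripper":-1},{"xyz":[0,0,0],"turn":[0,0,0],"gripper":-1}]}}

```text
time_s: 15.5
position: [0.5277, -0.2084, 0.173]
tool_rot: [[0.122, 0.992, -0.0], [0.992, -0.122, 0.0], [-0.0, -0.0, -1.0]]
ft_force: [1.7, 1.0, -1.2]
grip_width: 0.0118
```

>>> {"fn": "step_arm", "kwargs": {"steps": [{"xyz":[0,0,0.012],"turn":[0,0,0],"gripper":-1},{"xyz":[0,0,0.012],"turn":[0,0,0],"gripper":-1},{"xyz":[0,0,0.012],"turn":[0,0,0],"gripper":-1},{"xyz":[0,0,0.012],"turn":[0,0,0],"gripper":-1},{"xyz":[0,0,0],"turn":[0,0,0],"gripper":-1}]}}

```text
time_s: 15.92
position: [0.5278, -0.2084, 0.1711]
tool_rot: [[0.123, 0.992, -0.0], [0.992, -0.123, 0.0], [0.0, -0.0, -1.0]]
ft_force: [0.6, 1.3, -1.2]
grip_width: 0.0118
```

>>> {"fn": "step_arm", "kwargs": {"steps": [{"xyz":[0.004,0,0.015],"turn":[0,0,0],"gripper":-1},{"xyz":[0,0,0.015],"turn":[0,0,0],"gripper":-1},{"xyz":[0,0,0.015],"turn":[0,0,0],"gripper":-1},{"xyz":[0,0,0.015],"turn":[0,0,0],"gripper":-1},{"xyz":[0,0,0.015],"turn":[0,0,0],"gripper":-1},{"xyz":[0,0,0.015],"turn":[0,0,0],"gripper":-1},{"xyz":[0,0,0],"turn":[0,0,0],"gripper":-1}]}}

```text
time_s: 16.5
position: [0.5278, -0.2082, 0.1674]
tool_rot: [[0.123, 0.992, -0.0], [0.992, -0.123, 0.0], [0.0, -0.0, -1.0]]
ft_force: [0.6, -0.5, -1.5]
grip_width: 0.0119
```

```bash
python3 - <<'E'
from h import *
s=info(); print(s['wrist_torque'])
E
```

```text
t 16.5 p [ 0.5278 -0.2082  0.1674] yawx 82.96 tz [-1.e-04  0.e+00 -1.e+00] F [ 0.63 -0.45 -1.51] w 0.0119
[ 0.17002973 -0.27068607  0.03739743]
```

The pin is in the lower ear at tip ≈0.0395 with little force. 27.5 mm remain until the collar seats.

>>> {"fn": "step_arm", "kwargs": {"steps": [{"xyz":[0,0,0.025],"turn":[0,0,0],"gripper":-1},{"xyz":[0,0,0.025],"turn":[0,0,0],"gripper":-1},{"xyz":[0,0,0.025],"turn":[0,0,0],"gripper":-1},{"xyz":[0,0,0.025],"turn":[0,0,0],"gripper":-1},{"xyz":[0,0,0.025],"turn":[0,0,0],"gripper":-1},{"xyz":[0,0,0.025],"turn":[0,0,0],"gripper":-1},{"xyz":[0,0,0.025],"turn":[0,0,0],"gripper":-1},{"xyz":[0,0,0.025],"turn":[0,0,0],"gripper":-1},{"xyz":[0,0,0.025],"turn":[0,0,0],"gripper":-1},{"xyz":[0,0,0.025],"turn":[0,0,0],"gripper":-1},{"xyz":[0,0,0],"turn":[0,0,0],"gripper":-1}]}}

```text
time_s: 17.42
position: [0.5277, -0.2081, 0.1573]
tool_rot: [[0.122, 0.992, -0.0], [0.992, -0.122, 0.0], [0.0, -0.0, -1.0]]
ft_force: [0.7, 0.3, -1.5]
grip_width: 0.0118
```

>>> {"fn": "step_arm", "kwargs": {"steps": [{"xyz":[0,0,0.025],"turn":[0,0,0],"gripper":-1},{"xyz":[0,0,0.025],"turn":[0,0,0],"gripper":-1},{"xyz":[0,0,0.025],"turn":[0,0,0],"gripper":-1},{"xyz":[0,0,0.025],"turn":[0,0,0],"gripper":-1},{"xyz":[0,0,0.025],"turn":[0,0,0],"gripper":-1},{"xyz":[0,0,0.025],"turn":[0,0,0],"gripper":-1},{"xyz":[0,0,0.025],"turn":[0,0,0],"gripper":-1},{"xyz":[0,0,0.025],"turn":[0,0,0],"gripper":-1},{"xyz":[0,0,0.025],"turn":[0,0,0],"gripper":-1},{"xyz":[0,0,0.025],"turn":[0,0,0],"gripper":-1},{"xyz":[0,0,0],"turn":[0,0,0],"gripper":-1}]}}

```text
time_s: 18.33
position: [0.5277, -0.2081, 0.1473]
tool_rot: [[0.122, 0.992, -0.0], [0.992, -0.122, 0.0], [0.0, -0.0, -1.0]]
ft_force: [0.9, 1.2, -1.1]
grip_width: 0.0119
```

>>> {"fn": "step_arm", "kwargs": {"steps": [{"xyz":[0,0,0.02],"turn":[0,0,0],"gripper":-1},{"xyz":[0,0,0.02],"turn":[0,0,0],"gripper":-1},{"xyz":[0,0,0.02],"turn":[0,0,0],"gripper":-1},{"xyz":[0,0,0.02],"turn":[0,0,0],"gripper":-1},{"xyz":[0,0,0.02],"turn":[0,0,0],"gripper":-1},{"xyz":[0,0,0.02],"turn":[0,0,0],"gripper":-1},{"xyz":[0,0,0],"turn":[0,0,0],"gripper":-1}]}}

```text
time_s: 18.92
position: [0.5278, -0.2081, 0.1426]
tool_rot: [[0.122, 0.992, -0.0], [0.992, -0.122, 0.0], [0.0, -0.0, -1.0]]
ft_force: [2.0, 1.3, -0.6]
grip_width: 0.0123
```

Tip ≈0.0147. I'll use 0.3 mm steps now until contact.

>>> {"fn": "step_arm", "kwargs": {"steps": [{"xyz":[0,0,0.008],"turn":[0,0,0],"gripper":-1},{"xyz":[0,0,0.008],"turn":[0,0,0],"gripper":-1},{"xyz":[0,0,0.008],"turn":[0,0,0],"gripper":-1},{"xyz":[0,0,0.008],"turn":[0,0,0],"gripper":-1},{"xyz":[0,0,0.008],"turn":[0,0,0],"gripper":-1},{"xyz":[0,0,0.008],"turn":[0,0,0],"gripper":-1},{"xyz":[0,0,0],"turn":[0,0,0],"gripper":-1}]}}

```text
time_s: 19.5
position: [0.5278, -0.2082, 0.1408]
tool_rot: [[0.123, 0.992, 0.0], [0.992, -0.123, 0.0], [0.0, 0.0, -1.0]]
ft_force: [1.2, 1.8, -0.3]
grip_width: 0.0119
```

>>> {"fn": "step_arm", "kwargs": {"steps": [{"xyz":[0,0,0.006],"turn":[0,0,0],"gripper":-1},{"xyz":[0,0,0],"turn":[0,0,0],"gripper":-1}]}}

```text
time_s: 19.67
position: [0.5278, -0.2082, 0.1406]
tool_rot: [[0.122, 0.992, 0.0], [0.992, -0.122, 0.0], [0.0, 0.0, -1.0]]
ft_force: [2.7, 1.7, 0.4]
grip_width: 0.012
```

>>> {"fn": "step_arm", "kwargs": {"steps": [{"xyz":[0,0,0.006],"turn":[0,0,0],"gripper":-1},{"xyz":[0,0,0.006],"turn":[0,0,0],"gripper":-1},{"xyz":[0,0,0],"turn":[0,0,0],"gripper":-1}]}}

```text
time_s: 19.92
position: [0.5278, -0.2082, 0.1401]
tool_rot: [[0.122, 0.992, 0.0], [0.992, -0.122, 0.0], [0.0, 0.0, -1.0]]
ft_force: [1.7, 2.8, -0.1]
grip_width: 0.012
```

>>> {"fn": "step_arm", "kwargs": {"steps": [{"xyz":[0,0,0.006],"turn":[0,0,0],"gripper":-1},{"xyz":[0,0,0],"turn":[0,0,0],"gripper":-1}]}}

```text
time_s: 20.08
position: [0.5279, -0.2082, 0.14]
tool_rot: [[0.122, 0.992, 0.0], [0.992, -0.122, -0.0], [-0.0, 0.0, -1.0]]
ft_force: [1.1, 2.9, 2.2]
grip_width: 0.0119
```

>>> {"fn": "step_arm", "kwargs": {"steps": [{"xyz":[0,0,0.006],"turn":[0,0,0],"gripper":-1},{"xyz":[0,0,0],"turn":[0,0,0],"gripper":-1},{"xyz":[0,0,0],"turn":[0,0,0],"gripper":-1}]}}

```text
time_s: 20.33
position: [0.5279, -0.2082, 0.14]
tool_rot: [[0.122, 0.992, 0.0], [0.992, -0.122, -0.0], [-0.0, 0.0, -1.0]]
ft_force: [1.2, 4.1, 4.5]
grip_width: 0.0117
```

The collar is seated: Fz rose from -1.5 to +4.5 N and z stopped at 0.140. I'll release and withdraw.

>>> {"fn": "step_arm", "kwargs": {"steps": [{"xyz":[0,0,0],"turn":[0,0,0],"gripper":-0.7},{"xyz":[0,0,0],"turn":[0,0,0],"gripper":-0.5},{"xyz":[0,0,0],"turn":[0,0,0],"gripper":-0.2},{"xyz":[0,0,0],"turn":[0,0,0],"gripper":0.2},{"xyz":[0,0,0],"turn":[0,0,0],"gripper":0.2},{"xyz":[0,0,0],"turn":[0,0,0],"gripper":0.2},{"xyz":[0,0,0],"turn":[0,0,0],"gripper":0.2}], "squeeze": 20}}

```text
time_s: 20.92
position: [0.5277, -0.2083, 0.1396]
tool_rot: [[0.123, 0.992, -0.0], [0.992, -0.123, 0.0], [-0.0, -0.0, -1.0]]
ft_force: [-0.2, 1.0, 0.5]
grip_width: 0.0515
```

>>> {"fn": "step_arm", "kwargs": {"steps": [{"xyz":[0,0,-0.2],"turn":[0,0,0],"gripper":0.2},{"xyz":[0,0,-0.4],"turn":[0,0,0],"gripper":0.2},{"xyz":[0,0,-0.6],"turn":[0,0,0],"gripper":0.2},{"xyz":[0,0,-0.6],"turn":[0,0,0],"gripper":0.2},{"xyz":[0,0,-0.6],"turn":[0,0,0],"gripper":0.2},{"xyz":[0,0,-0.6],"turn":[0,0,0],"gripper":0.2},{"xyz":[0,0,-0.3],"turn":[0,0,0],"gripper":0.2},{"xyz":[0,0,0],"turn":[0,0,0],"gripper":0.2},{"xyz":[0,0,0],"turn":[0,0,0],"gripper":0.2}]}}

```text
time_s: 21.67
position: [0.5277, -0.2082, 0.2719]
tool_rot: [[0.122, 0.992, 0.001], [0.992, -0.122, -0.001], [-0.0, 0.001, -1.0]]
ft_force: [-0.0, -0.3, -0.3]
grip_width: 0.0512
```

```bash
python3 - <<'E'
from h import *
info(); im,d,ci=grab('side'); W=cloud(d,ci); imt,dt,ct=grab('top'); Wt=cloud(dt,ct)
for w,n in((W,'side'),(Wt,'top')):
    f=w[np.isfinite(w).all(-1)]
    q=f[(abs(f[:,0]-.5275)<.03)&(abs(f[:,1]+.209)<.03)&(f[:,2]>.120)&(f[:,2]<.165)]
    if len(q): print(n,len(q),'head top z',np.percentile(q[:,2],95).round(4),'expect .154; c',q[q[:,2]>.148].mean(0).round(4))
    for nm,(x,y,h) in dict(canister=(.72,-.007,.09),airstone=(.5695,0,.018)).items():
        t=f[(abs(f[:,0]-x)<.06)&(abs(f[:,1]-y)<.06)&(f[:,2]>h)&(f[:,2]<.105)]; print(nm,len(t),t.mean(0).round(4) if len(t) else '')
cv2.imwrite('pics/end.png',cv2.resize(im[150:350,180:400,::-1],None,fx=3,fy=3,interpolation=cv2.INTER_CUBIC))
E
```

```text
t 21.6667 p [ 0.5277 -0.2082  0.2719] yawx 82.96 tz [ 7.e-04 -5.e-04 -1.e+00] F [-0.04 -0.27 -0.26] w 0.0512
side 284 head top z 0.1543 expect .154; c [ 0.5256 -0.2103  0.1526]
canister 368 [ 0.7131 -0.0159  0.0942]
airstone 12 [ 0.5712 -0.0031  0.022 ]
top 31 head top z 0.1558 expect .154; c [ 0.522  -0.2021  0.1534]
canister 621 [ 0.7216 -0.0051  0.095 ]
airstone 41 [0.5707 0.0022 0.0197]
```

View pics/end.png

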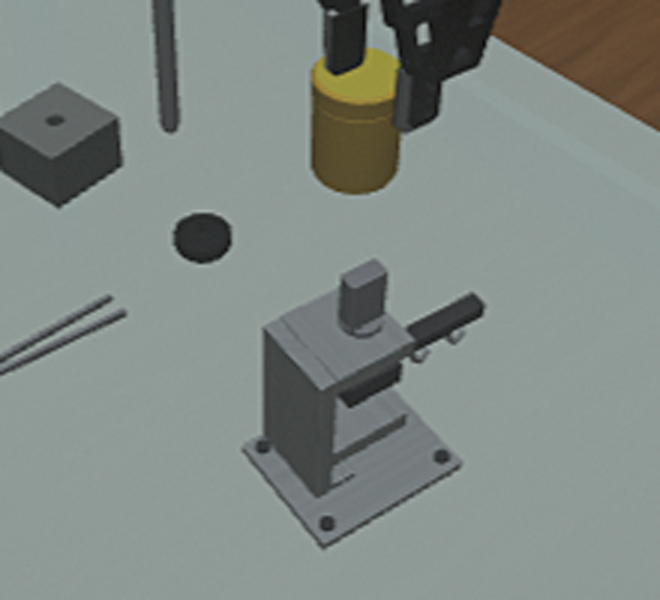

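The pin stands upright at (362,295) in the crop with its collar on the ear. The head top measures 0.154, as expected, and the gripper is clear. I'm handing in.

```bash
python3 -c "
from rig import order; print(order.close_job())"
```

```text
the job is handed in; nothing more can be done
None
```

I took the middle-sized pin from the storage block and threaded it through the upper ear, the swing-arm eye and the lower ear. I then let go with its collar on the upper ear and handed the job in at about 21.7 s. No verdict was reported.

**Forces:** wrist readings, checked at the end of each move, stayed below about 5 N outside the grip. The highest was 4.5 N upward as the collar seated. Any brief peaks between readings were not seen.

**Final checks:**
- **Seating:** the side camera puts the head top at 0.1543 m, against 0.154 m for a seated collar. The picture shows the pin upright and the gripper clear.
- **Bystanders:** the canister and airstone measure close to where they started. I didn't measure the tweezer or driftwood at the end, but the arm never went near them.

**Disagreements:**
- The top camera reads about 2–6 mm off the other views (head top 0.1558 m at the end). I relied on the side and wrist cameras.
- The gripper read about 12 mm wide on the 14 mm tab, but the pin showed no sign of slipping.

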